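Stand the flanged riser up on the pipefitter's bench

TASK

Three pieces of copper pipework lie on the bench. Stand the long pipe with the square brass flange upright on its flange, about where it lies, by raising its free end while the flange tips over on the bench (do not pick the whole pipe up off the bench), and let go of it. Leave the short flanged stub and the pipe with the elbow where they are.

Things in the scene. Friction and masses are not known exactly. Their poses are not given: they have to be found in the camera images.
- riser: Long copper pipe (28 mm dia.) to stand up: 150 mm long, 0.4 kg, on one end a square brass flange 60 x 60 x 8 mm with hub 40 mm dia. Origin: centre of the flange's underside; z axis runs along the pipe to the free end. It lies on the flange's +x side and the free end: origin 31 mm above the bench (height 0), pipe sloping 5 degrees down. It tips about that flange edge, 30 mm from the origin.
- riser_tip (a point): Centre of the open end face of the riser's free end, 150 mm from the flange's underside. The last 34 mm of pipe before this point is a copper coupling 34 mm in diameter, the place to grip. Lying, this point is about 17 mm above the bench; upright, 150 mm. At the start the free end points away from the robot, give or take 25 degrees.
- stub: Short flanged stub, to be left alone: same flange, pipe and coupling as the riser but only 90 mm long, lying the same way. Origin: centre of the flange's underside; z axis along the pipe to the free end.
- elbow_pipe: Copper pipe (28 mm dia.) without a flange, to be left alone: 150 mm long, a coupling 34 mm in diameter on its far end, and on its near end an elbow whose short arm (34 mm long, 34 mm dia.) points sideways. Lies flat. Origin: on the bench under the elbow's corner; x axis along the pipe to the coupling, y along the short arm.
There are look-alikes about, which are no part of the job. What is shaped like the riser but pink or purple is not meant.

How it is judged:
By the outcome, as a careful person would: the job done as asked, in the order asked, and still so for the second after the job is handed in, with the robot touching nothing.
It also fails if it takes over 35 s, if anything falls off the work surface, if the arm or the gripper's body presses on something with over 40 N, if the wrist force passes 120 N, or if a joint passes its speed limit or range.

ROBOT

A 6-joint arm with a two-finger parallel gripper is mounted at the origin on the work surface. World frame = base frame: x ahead of the robot, y to its left, z up, the work surface at z = 0. Lengths are in mm, angles in rad, forces in N, time in s.
With the tool pointing down it reaches from about 350 to 725 mm from the base axis. Payload 6 kg.
Tool frame: the origin (TCP) lies on the centre line of the jaws, within the pads' length; the fingertips stand ahead of it and the grasp point (between the pads) lies 11 mm behind it (robot.tip_extent is the z of the fingertips in the tool frame, in mm); z points along the fingers, y is the line along which they close (so a half turn about z gives the same grasp; the last joint's range is limited). The gripper opens to 85 mm and grips with 20 to 120 N. Pads are 22 mm wide; open, the fingers measure 114 mm over their backs; the gripper's body (76 mm by 85 mm) begins 54 mm behind the grasp point. The pads swing forward as they close: fully open they stand 13 mm farther back than shut.
Start: joints at [1.504, 0.04, 0.085, 0, -1.615, -0.334], TCP at [234.065, 552.438, 239.261] pointing down, gripper open.
Joint ranges: [-2.56, 2.56], [-1.29, 2.01], [-1.08, 1.49], [-3.29, 1.98], [-2.81, -0.18], [-2.99, 2.99]. Speed limits (rad/s): [2.57, 2.57, 3.01, 3.14, 3.14, 3.14].

INTERFACE

Orientations are given as a rotation vector (axis times angle).
In Python, from station import telemetry, read_camera, robot gives the robot as it stands. The module is installed in compiled form; this text tells all that it offers.
- The arm moves only by the tool servo_tool, never from a script. Its argument "plan" is a list of rows, each a list of 5 numbers: the shift along the tool's x, y, z in m, then the turn about the tool's z in rad, then the opening, from 0 (shut) to 1 (fully open). In form: [[dx, dy, dz, spin, claw], ...]. A call has 1 to 12 rows; each row shifts and turns the commanded pose from where the row before left it, along the tool's axes as they then stand; what a row does not reach is not made up. A row lasts 1/12 s, in which the tool goes at most 41.7 mm and 7.16 degrees, less where a joint would pass 70% of its speed; a pose out of reach is approached as far as the arm can. A call with a gripper value outside its range is refused whole. The fingers move at their own pace and stop on an object; "newtons" is the grip in N (left out, the last holds). Time passes only in rows, so rows that do not move let the fingers close. It gives the time, the measured TCP pose, the force, the opening and the grip force at its end, in the units of the state.
- telemetry.observe(): the state, without advancing time (a new reading comes with each control period).
- read_camera(name): name is "side" or "top"; returns a dict with "color" (400x640x3 uint8, red, green, blue), "K" (3x3 intrinsics, pixels), "world_to_cam" (4x4, takes a point from world to camera coordinates). Camera axes: x right, y down, z forward; pixel columns grow to the right and rows downward; lengths in mm; the calibration is good to about 2 mm. A picture is of the moment at which its call begins. There is no depth.
- robot.hand_in(): hands the job in; it is judged then, once.
The state is a dict: "time_s": time; "qpos": joint angles; "qvel": joint speeds; "effort": joint torques, N m; "tcp_pos": TCP position; "ee_rot": TCP orientation; "ft_force": force on the tool from outside, world axes, zero at the start; "torque": the same for the moment, N m; "opening": finger opening in mm; "gripper_force": force on a finger pad.
Only numpy, scipy, OpenCV 4.12 (cv2) and the standard library are available. Lean on these libraries where they do the work, as an engineer would, in place of code of your own. Each camera call takes 0.05 s, during which the arm holds its last target. There are 200 camera calls.

## Working session

There is one attempt and no reset: what is moved stays moved. The work goes in short steps, Python scripts to look and compute and a tool call to move; the robot and the scene stay as the last step left them, time stands still between calls to the robot, and variables do not carry over. Pictures are saved under pics/ and viewed, at most 10 in all, crops included, and the job is handed in when it is done.

Besides the shell and the picture viewer there is one more tool, called after "Emit:" by a JSON object that holds its "name" and its "arguments". servo_tool: Moves the arm, as the interface text tells. Its arguments: {"type":"object","properties":{"plan":{"type":"array","items":{"type":"array","items":{"type":"number"}}},"newtons":{"type":"number"}},"required":["plan"]}

```bash
mkdir -p pics
python3 - <<'E'
from station import telemetry, read_camera, robot
import cv2, numpy as np, pickle
d={}
for n in("side","top"):
    c=read_camera(n); d[n]=c
    cv2.imwrite(f"pics/{n}0.png",c["color"][:,:,::-1])
    print(n,c["K"].round(1).tolist(),c["world_to_cam"].round(3).tolist())
pickle.dump(d,open("d.pkl","wb"))
print(telemetry.observe(),robot.tip_extent)
E
```

```text
side [[455.4, 0.0, 317.5], [0.0, 455.4, 194.7], [0.0, 0.0, 1.0]] [[0.998, -0.056, -0.018, -463.165], [-0.051, -0.687, -0.725, 79.845], [0.028, 0.725, -0.688, 1136.843], [0.0, 0.0, 0.0, 1.0]]
top [[432.5, 0.0, 318.5], [0.0, 432.5, 190.7], [0.0, 0.0, 1.0]] [[0.014, -1.0, 0.006, -9.65], [-0.988, -0.015, -0.152, 452.369], [0.152, -0.004, -0.988, 1052.729], [0.0, 0.0, 0.0, 1.0]]
{'time_s': 0.1, 'qpos': array([ 1.50372992e+00,  4.07888454e-02,  8.39342765e-02, -3.91207051e-04,
       -1.61547338e+00, -3.33668054e-01]), 'qvel': array([-0.00215182,  0.0007052 ,  0.00353333,  0.00025086,  0.00042297,
        0.00212124]), 'effort': array([-5.15587060e-03, -3.69340467e+01,  3.48279262e+01,  6.95189774e+00,
       -4.62314172e-03, -5.82365431e-06]), 'tcp_pos': array([233.90270408, 552.24444237, 238.37401626]), 'ee_rot': array([ 3.07720733e+00, -6.24929854e-01, -2.88567888e-04]), 'ft_force': array([-0.43859074, -0.53628909, -0.23569309]), 'torque': array([ 0.02952489, -0.03401899, -0.00247296]), 'gripper_force': 0.0, 'opening': 85.56699375602162} 8.0
```

View pics/top0.png

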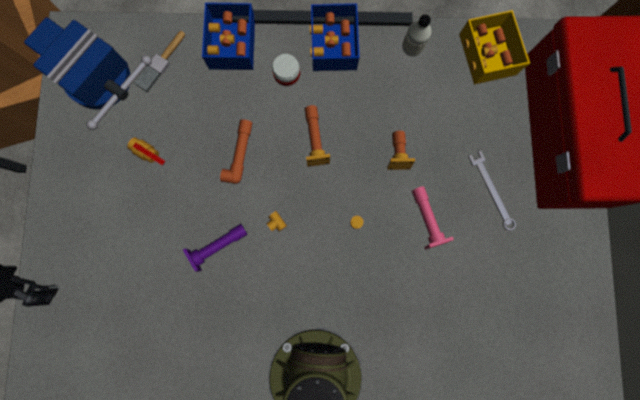

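View pics/side0.png

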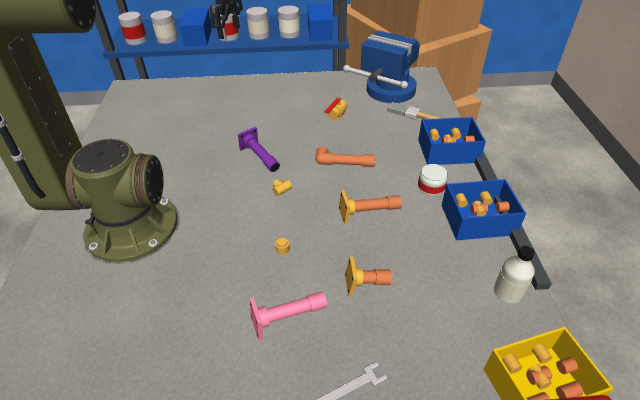

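The top view shows the riser, with its copper tip near (312,107) and its brass flange near (318,160). In the side view its tip is near (400,203) and its flange near (346,207). The stub is at top (400,150) / side (370,275), and the elbow pipe at top (238,150) / side (345,158).

```bash
cat > h.py <<'E'
import cv2, numpy as np
def masks(img,box):
    hsv=cv2.cvtColor(img,cv2.COLOR_RGB2HSV); x0,y0,x1,y1=box
    roi=np.zeros(img.shape[:2],np.uint8); roi[y0:y1,x0:x1]=1
    cop=cv2.inRange(hsv,(3,120,70),(13,255,255))*roi
    bra=cv2.inRange(hsv,(14,120,50),(28,255,255))*roi
    return cop,bra
def pts(m): return np.argwhere(m)[:,::-1].astype(np.float32)
def ray(c,p):
    W=c["world_to_cam"];R=W[:3,:3];o=-R.T@W[:3,3]
    d=R.T@np.linalg.solve(c["K"],[p[0],p[1],1]); return o,d/np.linalg.norm(d)
def tri(c1,p1,c2,p2):
    o1,d1=ray(c1,p1);o2,d2=ray(c2,p2)
    s=np.linalg.lstsq(np.c_[d1,-d2],o2-o1,rcond=None)[0]
    a,b=o1+s[0]*d1,o2+s[1]*d2; return (a+b)/2,np.linalg.norm(a-b)
def onplane(c,p,z):
    o,d=ray(c,p); return o+d*(z-o[2])/d[2]
def axisline(c,m):
    vx,vy,x,y=cv2.fitLine(pts(m),cv2.DIST_HUBER,0,.01,.01).ravel()
    q=pts(m);t=(q-[x,y])@[vx,vy]
    lo,hi=t.min(),t.max()
    return np.array([x,y])+lo*np.array([vx,vy]),np.array([x,y])+hi*np.array([vx,vy])
def proj(c,P):
    q=c["world_to_cam"][:3,:3]@P+c["world_to_cam"][:3,3]; q=c["K"]@q; return q[:2]/q[2]
E
python3 - <<'E'
import pickle; from h import *
d=pickle.load(open("d.pkl","rb"))
box={"top":(295,95,340,175),"side":(325,180,415,235)}
n=[];E={}
for k in box:
    c=d[k];cop,bra=masks(c["color"],box[k]); e=axisline(c,cop)
    print(k,cop.astype(bool).sum(),bra.astype(bool).sum(),np.round(e,1).tolist(),"brass",pts(bra).mean(0),pts(bra).min(0),pts(bra).max(0))
    o,r1=ray(c,e[0]);_,r2=ray(c,e[1]); n.append(np.cross(r1,r2)); E[k]=e
    cv2.imwrite("pics/m_%s.png"%k,cop//2*1+bra)
u=np.cross(n[0],n[1]);u/=np.linalg.norm(u);u*=np.sign(u[0])
oT=ray(d["top"],E["top"][0])[0];oS=ray(d["side"],E["side"][0])[0]
A=np.array([n[0]/np.linalg.norm(n[0]),n[1]/np.linalg.norm(n[1]),u])
P=np.linalg.solve(A,[A[0]@oT,A[1]@oS,u@np.array([450,0,20])])
print("axis",u,"pt",P,"slope deg",np.degrees(np.arcsin(u[2])),"yaw",np.degrees(np.arctan2(u[1],u[0])))
for k in box:
  for e in E[k]:
    o,r=ray(d[k],e); s=np.linalg.lstsq(np.c_[u,-r],o-P,rcond=None)[0]; print(k,e.round(1),(P+s[0]*u).round(1))
E
```

```text
top 423 291 [[310.70001220703125, 105.0], [316.6000061035156, 148.89999389648438]] brass [317.5567  157.38487] [306. 149.] [329. 165.]
side 529 321 [[354.3999938964844, 205.6999969482422], [401.20001220703125, 201.3000030517578]] brass [345.92834 206.59502] [339. 190.] [354. 223.]
axis [ 0.98653889  0.13969442 -0.0850087 ] pt [453.37527102 -12.06220014  39.34877436] slope deg -4.876524900798701 yaw 8.059530850492548
top [310.7 105. ] [682.4  20.4  19.6]
top [316.6 148.9] [561.4   3.2  30. ]
side [354.4 205.7] [556.7   2.6  30.4]
side [401.2 201.3] [678.3  19.8  20. ]
```

Emit:
{"name": "servo_tool", "arguments": {"plan": [[0, 0, 0, -0.1084, 1], [0, 0, 0, -0.1084, 1], [0, 0, 0, -0.1084, 1], [0, 0, 0, -0.1084, 1], [0, 0, 0, -0.1084, 1], [0.0194, 0.0327, 0, 0, 1], [0.0194, 0.0327, 0, 0, 1], [0.0194, 0.0327, 0, 0, 1], [0.0194, 0.0327, 0, 0, 1], [0.0194, 0.0327, 0, 0, 1], [0.0194, 0.0327, 0, 0, 1], [0.0194, 0.0327, 0, 0, 1]], "newtons": 20}}

```text
time_s: 1.1
tcp_pos: [401.3, 343.3, 239.0]
ee_rot: [3.134, 0.222, -0.001]
ft_force: [1.5, 0.6, -0.2]
opening: 85.4
gripper_force: 0.0
```

Emit:
{"name": "servo_tool", "arguments": {"plan": [[0.0194, 0.0327, 0, 0, 1], [0.0194, 0.0327, 0, 0, 1], [0.0194, 0.0327, 0, 0, 1], [0.0194, 0.0327, 0, 0, 1], [0.0194, 0.0327, 0, 0, 1], [0.0194, 0.0327, 0, 0, 1], [0.0194, 0.0327, 0, 0, 1], [0.0194, 0.0327, 0, 0, 1], [0.0194, 0.0327, 0, 0, 1], [0.0194, 0.0327, 0, 0, 1], [0.0194, 0.0327, 0, 0, 1], [0, 0, 0, 0, 1]]}}

```text
time_s: 2.1
tcp_pos: [664.5, 13.7, 236.2]
ee_rot: [3.132, 0.213, -0.007]
ft_force: [0.1, 1.8, -1.4]
opening: 85.5
gripper_force: 0.0
```

Emit:
{"name": "servo_tool", "arguments": {"plan": [[-0.002, -0.004, 0.03, 0, 1], [0, 0, 0.03, 0, 1], [0, 0, 0.03, 0, 1], [0, 0, 0.03, 0, 1], [0, 0, 0.03, 0, 1], [0, 0, 0, 0, 1], [0, 0, 0, 0, 1]]}}

```text
time_s: 2.68
tcp_pos: [659.0, 22.1, 87.6]
ee_rot: [3.132, 0.222, -0.007]
ft_force: [0.4, 0.9, 1.4]
opening: 85.2
gripper_force: 0.0
```

Run:
```python
from station import telemetry, read_camera
from h import *
S=read_camera("side");T=read_camera("top")
a=cv2.resize(S["color"][110:260,260:460],(800,600),interpolation=2)
cv2.imwrite("pics/s1.png",a[:,:,::-1])
s=telemetry.observe();print(s["tcp_pos"],s["ee_rot"])
c,b=masks(S["color"],(325,180,415,235))
print("brass side min",pts(b).min(0),pts(b).max(0))
# flange underside check: silhouettes from first pictures
import pickle;d=pickle.load(open("d.pkl","rb"))
for z in(0,30,60): print(z,onplane(d["top"],(318,165.5),z),onplane(d["side"],(339,206),z))
```

```text
[661.24275806  22.48013158  91.98535557] [3.13317369 0.22202586 0.00496765]
brass side min [339. 190.] [354. 223.]
0 [524.56008762  -1.04984447   0.        ] [521.48495193  34.60756034   0.        ]
30 [518.12754338  -0.99264556  30.        ] [518.35142452   4.70091543  30.        ]
60 [511.69499914  -0.93544664  60.        ] [515.21789712 -25.20572947  60.        ]
```

View pics/s1.png

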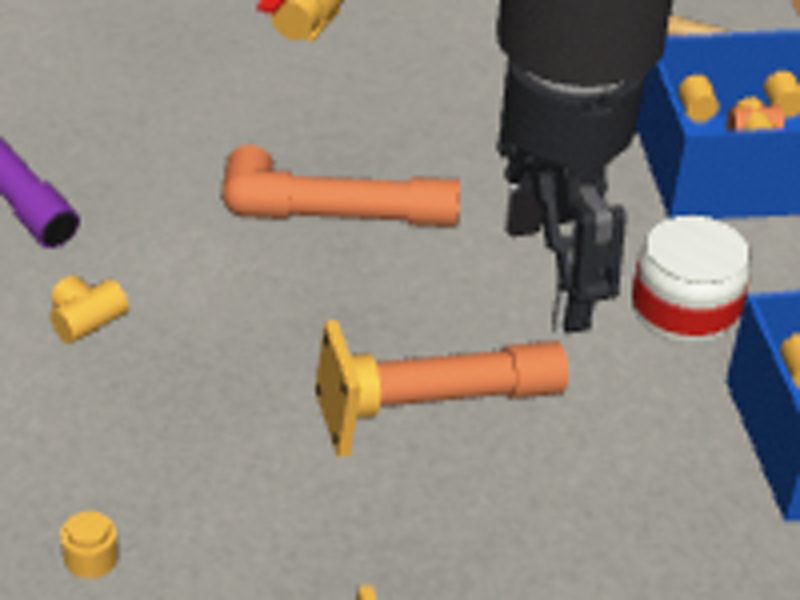

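The riser is undisturbed. Its flange is at about (340,207) and its tip at about (401,202), with the gripper hanging above the tip. Next I'll correct sideways and descend.

Emit:
{"name": "servo_tool", "arguments": {"plan": [[0, 0.005, 0.02, 0, 1], [0, 0, 0.02, 0, 1], [0, 0, 0, 0, 1], [0, 0, 0, 0, 1], [0, 0, 0, 0, 1], [0, 0, 0, 0, 1]]}}

```text
time_s: 3.28
tcp_pos: [662.1, 17.8, 52.1]
ee_rot: [-3.134, -0.222, -0.006]
ft_force: [0.2, -0.4, 0.4]
opening: 85.3
gripper_force: 0.0
```

Run:
```python
from station import telemetry
for i in range(3):
    s=telemetry.observe();print(s["tcp_pos"],s["ee_rot"],s["qvel"].round(3))
```

```text
[662.12624622  17.8084567   52.1252064 ] [-3.1336456  -0.222158   -0.00598583] [ 0.001 -0.001 -0.009 -0.004  0.005  0.   ]
[662.12624622  17.8084567   52.1252064 ] [-3.1336456  -0.222158   -0.00598583] [ 0.001 -0.001 -0.009 -0.004  0.005  0.   ]
[662.12624622  17.8084567   52.1252064 ] [-3.1336456  -0.222158   -0.00598583] [ 0.001 -0.001 -0.009 -0.004  0.005  0.   ]
```

Emit:
{"name": "servo_tool", "arguments": {"plan": [[0, 0, 0.013, 0, 1], [0, 0, 0.013, 0, 1], [0, 0, 0.013, 0, 1], [0, 0, 0, 0, 1], [0, 0, 0, 0, 1], [0, 0, 0, 0, 1]]}}

```text
time_s: 3.78
tcp_pos: [660.9, 17.4, 10.2]
ee_rot: [3.133, 0.222, -0.0]
ft_force: [-0.3, -0.2, 0.9]
opening: 85.4
gripper_force: 0.0
```

Emit:
{"name": "servo_tool", "arguments": {"plan": [[0, 0, 0, 0, 0.3], [0, 0, 0, 0, 0.3], [0, 0, 0, 0, 0.3], [0, 0, 0, 0, 0.3], [0, 0, 0, 0, 0.3], [0, 0, 0, 0, 0.3], [0, 0, 0, 0, 0.3], [0, 0, 0, 0, 0.3]], "newtons": 20}}

```text
time_s: 4.45
tcp_pos: [661.1, 17.7, 10.9]
ee_rot: [-3.134, -0.222, -0.001]
ft_force: [-0.4, 2.0, 2.8]
opening: 33.2
gripper_force: 22.2
```

Emit:
{"name": "servo_tool", "arguments": {"plan": [[-0.0021, 0, -0.0116, 0, 0.3], [-0.0031, 0, -0.0114, 0, 0.3], [-0.0041, 0, -0.0111, 0, 0.3], [-0.0051, 0, -0.0106, 0, 0.3], [-0.0059, 0, -0.0102, 0, 0.3], [-0.0068, 0, -0.0097, 0, 0.3], [-0.0077, 0, -0.009, 0, 0.3], [-0.0084, 0, -0.0083, 0, 0.3], [-0.0091, 0, -0.0075, 0, 0.3], [0, 0, 0, 0, 0.3], [0, 0, 0, 0, 0.3]]}}

```text
time_s: 5.37
tcp_pos: [609.6, 10.2, 101.6]
ee_rot: [-3.134, -0.222, -0.006]
ft_force: [2.4, 0.3, 1.2]
opening: 33.0
gripper_force: 22.6
```

Run:
```python
from station import telemetry, read_camera
from h import *
S=read_camera("side")
a=cv2.resize(S["color"][110:260,260:460],(800,600),interpolation=2)
cv2.imwrite("pics/s2.png",a[:,:,::-1])
s=telemetry.observe();print(s["tcp_pos"],s["ft_force"],s["opening"],s["gripper_force"])
```

```text
[609.8946392   10.25113245 101.33591159] [1.20067796 1.64260527 4.46059338] 33.34532891345096 22.69199162721634
```

View pics/s2.png

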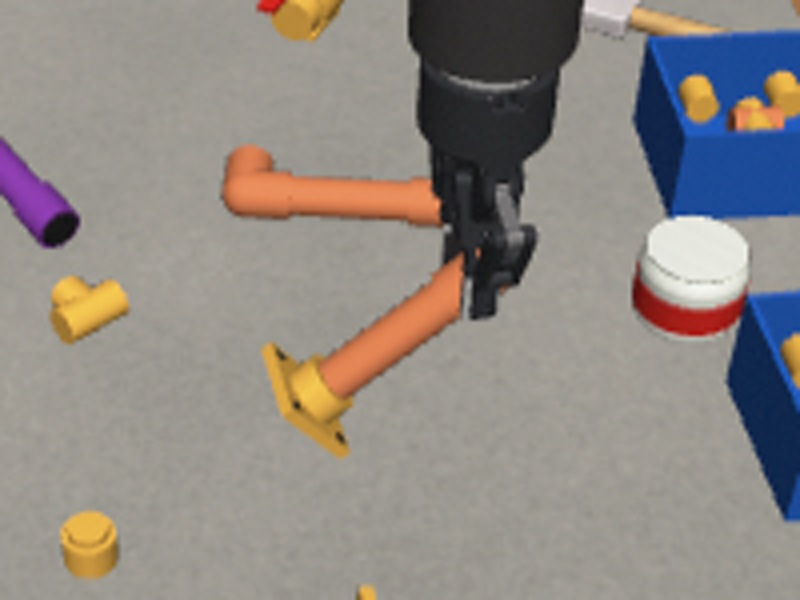

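The pipe is tilted about 40° with its lower flange edge still at crop (348,455), so it pivots in the grip as planned. I'll continue along the arc.

Emit:
{"name": "servo_tool", "arguments": {"plan": [[-0.0097, 0, -0.0067, 0, 0.3], [-0.0102, 0, -0.0059, 0, 0.3], [-0.0108, 0, -0.0049, 0, 0.3], [-0.0111, 0, -0.004, 0, 0.3], [-0.0114, 0, -0.003, 0, 0.3], [-0.0116, 0, -0.002, 0, 0.3], [-0.0118, 0, -0.001, 0, 0.3], [0, 0, 0, 0, 0.3], [0, 0, 0, 0, 0.3]]}}

```text
time_s: 6.17
tcp_pos: [533.8, -0.6, 128.3]
ee_rot: [3.133, 0.222, 0.003]
ft_force: [-0.1, 0.1, 4.0]
opening: 33.1
gripper_force: 24.4
```

Run:
```python
from station import telemetry, read_camera
from h import *
S=read_camera("side")
a=cv2.resize(S["color"][110:260,260:460],(800,600),interpolation=2)
cv2.imwrite("pics/s3.png",a[:,:,::-1])
s=telemetry.observe();print(s["tcp_pos"],s["ft_force"],s["opening"],s["gripper_force"])
```

```text
[534.04931783  -0.55320393 128.25349096] [0.35249813 0.0789132  5.3917098 ] 32.64267765687391 24.464114606380463
```

View pics/s3.png

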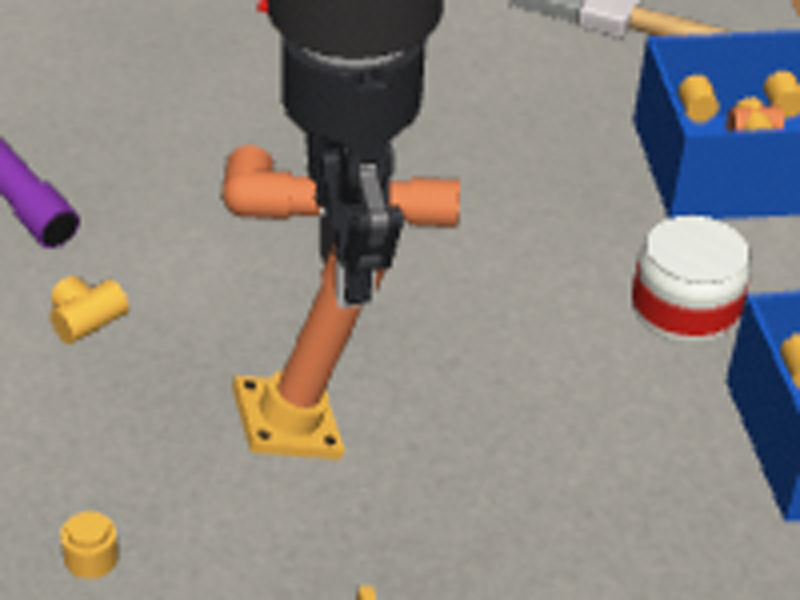

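The pipe is now at about 73°, with its edge near crop (343,455). Now the last 15°, slower.

Emit:
{"name": "servo_tool", "arguments": {"plan": [[-0.0059, 0, 0, 0, 0.3], [-0.0059, 0, 0.0001, 0, 0.3], [-0.0059, 0, 0.0005, 0, 0.3], [-0.0059, 0, 0.0006, 0, 0.3], [-0.0058, 0, 0.001, 0, 0.3], [-0.0058, 0, 0.0011, 0, 0.3], [0, 0, 0, 0, 0.3], [0, 0, 0, 0, 0.3], [0, 0, 0, 0, 0.3]]}}

```text
time_s: 6.97
tcp_pos: [499.6, -5.5, 125.4]
ee_rot: [3.133, 0.222, 0.004]
ft_force: [-0.6, 1.4, 6.4]
opening: 33.0
gripper_force: 28.0
```

Run:
```python
from station import telemetry, read_camera
from h import *
S=read_camera("side")
a=cv2.resize(S["color"][110:260,260:460],(800,600),interpolation=2)
cv2.imwrite("pics/s4.png",a[:,:,::-1])
s=telemetry.observe();print(s["tcp_pos"],s["ft_force"],s["torque"],s["opening"],s["gripper_force"])
```

```text
[499.56115542  -5.47720243 125.34363681] [-1.46866802  1.01713474  7.38761855] [0.41069496 0.19881892 0.02067259] 32.91942551731838 28.02220344543457
```

View pics/s4.png

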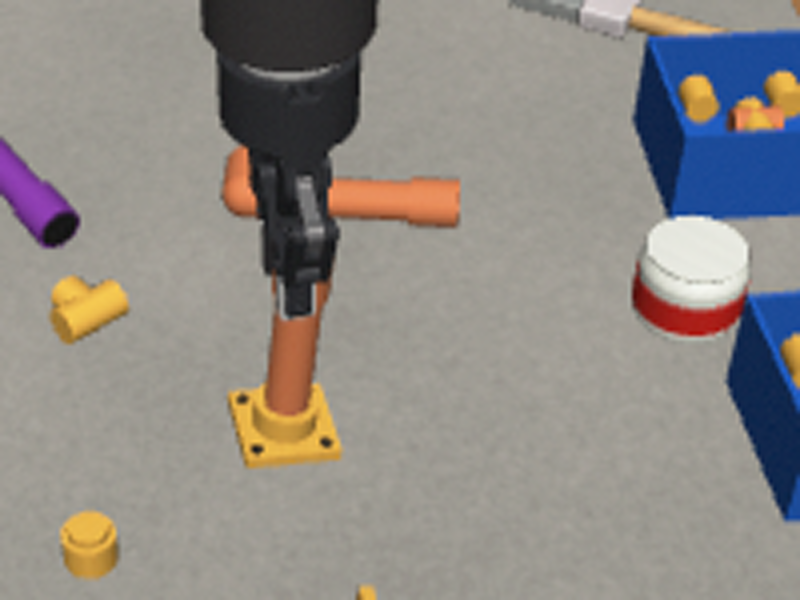

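The pipe looks upright to within about 4°, still leaning toward +x: its axis runs from crop (300,300) down to (288,405). I'll nudge it farther toward the robot.

Emit:
{"name": "servo_tool", "arguments": {"plan": [[-0.003, 0, 0.0005, 0, 0.3], [-0.003, 0, 0.0005, 0, 0.3], [-0.003, 0, 0.0005, 0, 0.3], [0, 0, 0, 0, 0.3], [0, 0, 0, 0, 0.3], [0, 0, 0, 0, 0.3]]}}

```text
time_s: 7.52
tcp_pos: [490.4, -6.7, 123.3]
ee_rot: [3.134, 0.222, 0.003]
ft_force: [-0.0, 0.8, 6.5]
opening: 33.4
gripper_force: 28.8
```

```bash
cat > chk.py <<'E'
import sys
from station import telemetry, read_camera
from h import *
S=read_camera("side");T=read_camera("top")
a=cv2.resize(S["color"][110:260,260:460],(800,600),interpolation=2)
cv2.imwrite("pics/%s.png"%sys.argv[1],a[:,:,::-1])
s=telemetry.observe();print(s["tcp_pos"],s["ft_force"],s["torque"],s["opening"],s["gripper_force"])
# pipe rows just above the hub (side view): compare with a true vertical
c,b=masks(S["color"],(320,int(sys.argv[2]),350,212))
vx,vy,x,y=cv2.fitLine(pts(c),cv2.DIST_HUBER,0,.01,.01).ravel()
g=onplane(S,(x,y),70); p,q=proj(S,g),proj(S,g+[0,0,30]); e=proj(S,g+[3,0,30])
print("pipe px slope dx/dy",vx/vy,"vertical",((q-p)[0]/(q-p)[1]),"per 5.7deg lean +x",((e-p)[0]/(e-p)[1]),"n",len(pts(c)))
E
python3 chk.py s5 192
```

```text
[490.44406558  -6.68873554 123.33583866] [-0.79399446  1.35272575  6.27201402] [ 0.37029912 -0.19515286 -0.01520722] 33.4638658595186 28.821692168712616
pipe px slope dx/dy 0.0051871566 vertical -0.0032789457080519427 per 5.7deg lean +x -0.141773711014513 n 215
```

View pics/s5.png

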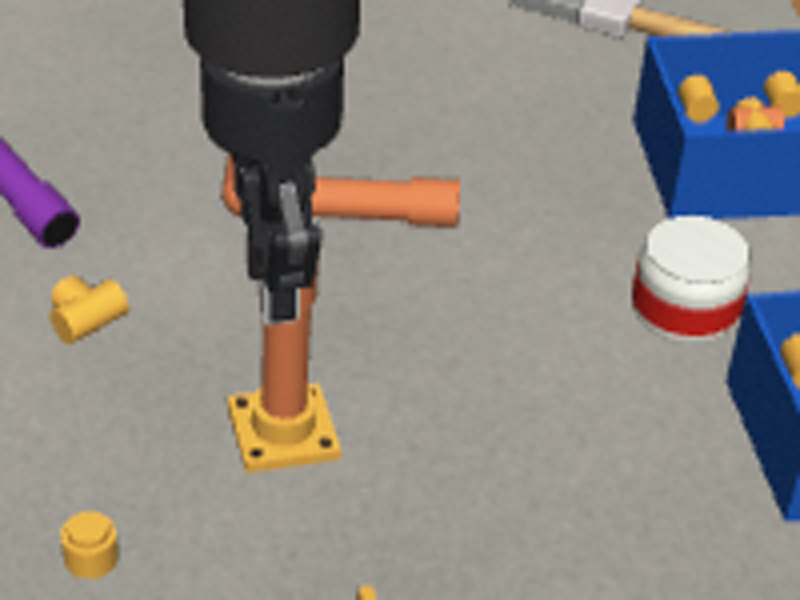

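The pipe measures vertical within about 0.5°, with the flange flat. Next I'll release it, retreat upward and check.

Emit:
{"name": "servo_tool", "arguments": {"plan": [[0, 0, 0, 0, 0.5], [0, 0, 0, 0, 0.6], [0, 0, 0, 0, 0.8], [0, 0, 0, 0, 0.9], [0, 0, 0, 0, 0.9], [0, 0, 0, 0, 0.9], [0, 0, 0, 0, 0.9]]}}

```text
time_s: 8.2
tcp_pos: [489.4, -6.8, 122.3]
ee_rot: [3.134, 0.222, -0.0]
ft_force: [0.6, 1.1, -1.1]
opening: 77.1
gripper_force: 0.0
```

Emit:
{"name": "servo_tool", "arguments": {"plan": [[0, 0, -0.01, 0, 0.9], [0, 0, -0.02, 0, 0.9], [0, 0, -0.02, 0, 0.9], [0, 0, -0.02, 0, 0.9], [0, 0, -0.02, 0, 0.9], [0, 0, -0.02, 0, 0.9], [0, 0, -0.02, 0, 0.9], [0, 0, 0, 0, 0.9], [0, 0, 0, 0, 0.9]]}}

```text
time_s: 8.95
tcp_pos: [489.9, -6.7, 254.4]
ee_rot: [-3.133, -0.222, -0.005]
ft_force: [0.8, 0.3, -0.4]
opening: 77.0
gripper_force: 0.0
```

```bash
python3 chk.py s6 185
```

```text
[489.19971899  -6.73205391 252.13419147] [ 0.57522363  0.0501187  -1.78230058] [ 0.03203673 -0.04935414 -0.04248048] 77.24868631434637 0.0
pipe px slope dx/dy -0.001653033 vertical -0.0012009102281690224 per 5.7deg lean +x -0.13871060953887146 n 300
```

View pics/s6.png

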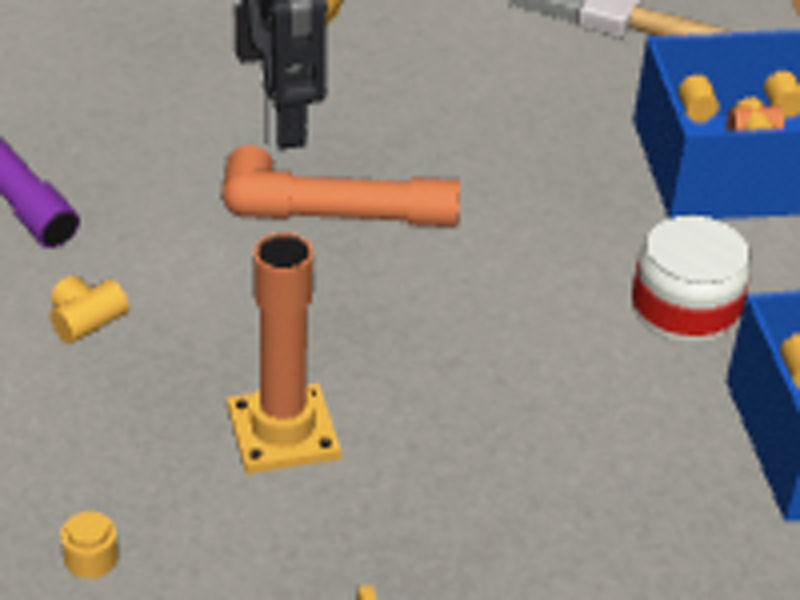

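The riser stands upright and free, the elbow pipe hasn't moved, and the gripper is clear above it.

```bash
python3 -c "
from station import robot
print(robot.hand_in())"
```

```text
the job is handed in; nothing more can be done
None
```

The riser stands upright on its flange about where it lay and has been let go; the stub and elbow pipe were left alone, and the job is handed in at about 9 s on the robot's clock.

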